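# Find the gap of a mower bracket with stepped gauge leaves

## Task

Find the gap of the green bracket in the yellow bay: starting with the thinnest and going up, try the stepped gauge leaves one at a time, lowering each upright into the gap. A leaf whose step also drops in is too thin: hang it back in a free window of the leaning rack before taking the next. Leave the first leaf whose step stops on the bracket's top standing upright in the gap, let go, with the other two hanging in the rack, without disturbing the jar or the spanner.

Things in the scene. Friction and masses are not known exactly. Their poses are not given: they have to be found in the camera images.
- leaf_thin: Thin gauge leaf, yellow grip, up to 0.27 kg, in any rack window. Origin: middle of its collar's underside; z up to the grip, y thickness, x width. Collar 42 (x) x 36 (y) x 5 mm; grip above it 26 (x) x 20 (y) mm, z 5 to 53, to be held across y. Aluminium below, 26 mm wide: step 12 mm thick, z 0 to -18; blade 6 mm thick, z -18 to -40, its last 4 mm only 3 thick.
- leaf_mid: Middle gauge leaf, blue grip, up to 0.27 kg, in any rack window. Origin: middle of its collar's underside; z up to the grip, y thickness, x width. Collar 42 (x) x 36 (y) x 5 mm; grip above it 26 (x) x 20 (y) mm, z 5 to 53, to be held across y. Aluminium below, 26 mm wide: step 18 mm thick, z 0 to -18; blade 12 mm thick, z -18 to -40, its last 4 mm only 9 thick.
- leaf_thick: Thick gauge leaf, red grip, up to 0.27 kg, in any rack window. Origin: middle of its collar's underside; z up to the grip, y thickness, x width. Collar 42 (x) x 36 (y) x 5 mm; grip above it 26 (x) x 20 (y) mm, z 5 to 53, to be held across y. Aluminium below, 26 mm wide: step 24 mm thick, z 0 to -18; blade 18 mm thick, z -18 to -40, its last 4 mm only 15 thick.
- rack: Fixed plywood rack, origin on the bench under its middle, x away from the robot at yaw 0, y along the row. Plate 92 x 270 x 10 mm sloping 30 degrees down to -x: its normal, and the z of the leaves hanging in it, is (-0.5, 0, 0.866) in the rack's frame; leaf y = rack y. Three windows 31 (up slope) x 29 mm (y); any leaf fits any and hangs by its collar lying on the plate.
- slot0 (a point): Centre of rack window 0 on the plate's upper face, 70 mm above the bench, y = -85 mm in the rack's frame; axes as the rack's (not sloped). A hanging leaf's origin lies within about 3 mm of it.
- slot1 (a point): Centre of rack window 1 on the plate's upper face, 70 mm above the bench, y = 0 mm in the rack's frame; axes as the rack's (not sloped). A hanging leaf's origin lies within about 3 mm of it.
- slot2 (a point): Centre of rack window 2 on the plate's upper face, 70 mm above the bench, y = 85 mm in the rack's frame; axes as the rack's (not sloped). A hanging leaf's origin lies within about 3 mm of it.
- board: Fixed board 130 x 330 x 18 mm, origin on the bench under its yellow-framed bay; it runs from y -65 to +265 mm. On it three fixed green U-shaped brackets, alike outside (40 in x, 64 in y, 62 mm tall): the one to gauge in the yellow bay, two spares at y 100 and 200. Their gaps are about 8, 14 and 20 mm; which one is in the bay varies.
- gap_top (a point): Middle of the gap's mouth, bracket in the yellow bay, level with its top (80 mm above the bench); axes as the board's. Gap between upright cheeks, centred on y = 0, 40 mm long in x, open at top and x ends, 54 deep. Leaf y goes along this y. Too thin: drops to its collar (origin at z 0). Right: stops on its step (z +18 mm) and stands by itself. Too thick: does not enter.
- bolt_jar: Jar with steel lid, 68 mm across, 85 tall; not to be disturbed. Origin at its underside.
- spanner: Steel spanner lying on the bench; not to be disturbed. Origin at its underside.

How it is judged:
By the outcome, as a careful person would: the job done as asked, in the order asked, and still so for the second after the job is handed in, with the robot touching nothing.
It also fails if it takes over 72 s, if anything falls off the work surface, if the arm or the gripper's body presses on something with over 40 N, if the wrist force passes 120 N, or if a joint passes its speed limit or range.

## Robot

A 7-joint arm with a two-finger parallel gripper is mounted at the origin on the work surface. World frame = base frame: x ahead of the robot, y to its left, z up, the work surface at z = 0. Lengths are in mm, angles in rad, forces in N, time in s.
With the tool pointing down it reaches from about 400 to 925 mm from the base axis. Payload 5.6 kg.
Tool frame: the origin (TCP) lies at the centre of the arm's flange, where the gripper is bolted on; the fingertips stand 173 mm ahead of it and the grasp point (between the pads) lies 155 mm ahead of it (arm.tip_extent is the distance from the TCP to the fingertips, in mm); z points along the fingers, y is the line along which they close (so a half turn about z gives the same grasp; the last joint's range is limited). The gripper opens to 85 mm and grips with 20 to 120 N. Pads are 22 mm wide; open, the fingers measure 114 mm over their backs; the gripper's body (76 mm by 85 mm) begins 54 mm behind the grasp point. The pads swing forward as they close: fully open they stand 13 mm farther back than shut.
Start: joints at [-1.258, 0.468, -0.012, 1.603, 0.006, 1.071, -0.056], TCP at [226.453, 609.279, 404.69] pointing down, gripper open.
Joint ranges: [-2.53, 2.53], [-0.31, 2.02], [-1.57, 1.55], [0.28, 2.44], [-1.29, 4.43], [0.15, 1.84], [-2.92, 2.92]. Speed limits (rad/s): [2.57, 2.57, 3.14, 3.14, 3.14, 3.14, 3.14].

## Interface

Orientations are given as a unit quaternion [x, y, z, w].
In Python, from cell import arm, vision, order, find_in, outline_of, mark_of gives the robot as it stands.
- The arm moves only by the tool jog_arm, never from a script. Its argument "series" is a list of rows, each a list of 7 numbers: the opening, from -1 (shut) to 1 (fully open), then the shift along the tool's x, y, z scaled (see below), then the turn, a rotation vector about the tool's x, y, z scaled (see below). In form: [[jaw, dx, dy, dz, wx, wy, wz], ...]. A call has 1 to 20 rows; each row shifts and turns the commanded pose from where the row before left it, along the tool's axes as they then stand; what a row does not reach is not made up. The controller multiplies each number of a shift by 25 mm and each number of a turn by 0.1 rad. A row lasts 1/10 s, in which the tool goes at most 50 mm and 8.59 degrees, less where a joint would pass 70% of its speed; a pose out of reach is approached as far as the arm can. A call with a number of a shift or a turn outside -1 to 1 is refused whole. A call with a gripper value outside its range is refused whole. The fingers move at their own pace and stop on an object; "grip_force" is the grip in N (left out, the last holds). Time passes only in rows, so rows that do not move let the fingers close. It gives the time, the measured TCP pose, the force, the opening and the grip force at its end, in the units of the state.
- arm.get_state(): the state, without advancing time (a new reading comes with each control period).
- vision.capture(name): name is "scene" or "top" or "wrist"; returns a dict with "image" (400x640x3 uint8, blue, green, red), "depth" (400x640 float32, mm along the optical axis (not along the pixel's ray), 0 where there is no reading), "fx", "fy", "cx", "cy" (pixels), "extrinsics" (4x4, takes a point from world to camera coordinates). Camera axes: x right, y up, looking along -z (the intrinsics and any distortion apply to the point x, -y, -z); pixel columns grow to the right and rows downward; lengths in mm; the calibration is good to about 2 mm. A picture is of the moment at which its call begins.
- order.job_done(): hands the job in; it is judged then, once.
Trained networks look in a picture, given as the dict that the camera call returned (one of the last four; its "shot" number tells which), for a name from the list of things; names that differ only in an ending like _2 or _b are one class to them, and where a whole thing is asked for, a point or a joint stands for the part that bears it (a point fixed in the world has none). Each returns a list of dicts, best first, with "conf" (0 to 1); they miss things now and then, are a little off and sometimes report something else, mostly with a low value. They report only what shows in the picture. A call takes as long as a camera call.
- find_in(picture, thing): "at" ([x, y, z] in mm, in world coordinates, good to about 4 mm: the middle of the surface that is visible of it).
- outline_of(picture, thing): "pixels" (400x640 bool, what is visible of it).
- mark_of(picture, thing): "at" ([x, y, z] in mm, in world coordinates, good to about 4 mm: a listed point, or the origin of a listed thing).
The state is a dict: "t": time; "qpos": joint angles; "dq": joint speeds; "effort": joint torques, N m; "tcp_pos": TCP position; "eef_rot": TCP orientation; "contact_force": force on the tool from outside, world axes, zero at the start; "ft_torque": the same for the moment, N m; "opening": finger opening in mm; "grasp_force": force on a finger pad.
Only numpy, scipy, OpenCV 4.12 (cv2) and the standard library are available. Lean on these libraries where they do the work, as an engineer would, in place of code of your own. Each camera call takes 0.05 s, during which the arm holds its last target. There are 200 camera calls.

## Working session

There is one attempt and no reset: what is moved stays moved. The work goes in short steps, Python scripts to look and compute and a tool call to move; the robot and the scene stay as the last step left them, time stands still between calls to the robot, and variables do not carry over. Pictures are saved under pics/ and viewed, at most 10 in all, crops included, and the job is handed in when it is done.

Besides the shell and the picture viewer there is one more tool, called after "Call:" as name(argument=value, ...) on one line, values as JSON. jog_arm: Moves the arm, as the interface text tells. Shifts and turns lie within -1 to 1; 1 stands for 25 mm of shift or 0.1 rad of turn. Its arguments: {"type":"object","properties":{"series":{"type":"array","items":{"type":"array","items":{"type":"number","minimum":-1,"maximum":1}}},"grip_force":{"type":"number"}},"required":["series"]}

```bash
mkdir -p pics; ls
cat > h.py <<'E'
import numpy as np, cv2
from scipy.spatial.transform import Rotation as R
from cell import arm, vision, order, find_in, outline_of, mark_of
def world(p,mask):
    v,u=np.nonzero(mask&(p["depth"]>0)); d=p["depth"][v,u]
    c=np.stack([(u-p["cx"])/p["fx"]*d,-(v-p["cy"])/p["fy"]*d,-d,np.ones_like(d)])
    return (np.linalg.inv(p["extrinsics"])@c)[:3].T
def best(l,k="at"):
    return [(np.round(x[k],1).tolist(),round(x["conf"],2)) for x in l[:3]]
E
python3 - <<'E'
from h import *
s=arm.get_state();print(s)
for n in ["top","scene"]:
    p=vision.capture(n);cv2.imwrite(f"pics/{n}0.png",p["image"])
    print(n,np.round(np.linalg.inv(p["extrinsics"])[:3],2).tolist())
    for t in ["leaf_thin","leaf_mid","leaf_thick","slot0","slot1","slot2","rack","board","gap_top","bolt_jar","spanner"]:
        print(t,best(mark_of(p,t)))
E
```

```text
pics
{'t': 0.0, 'qpos': array([-1.25798293,  0.4683867 , -0.01161456,  1.60363708,  0.00597965,
        1.07142073, -0.05629634]), 'dq': array([ 0.0009096 ,  0.00228508,  0.00139342,  0.00102339, -0.00051945,
        0.000875  , -0.00245713]), 'effort': array([ 3.56675873e-04, -5.32383084e+01,  2.15504388e-02, -2.51305318e+01,
        1.14436919e-02,  7.93444138e-03, -5.23690318e-06]), 'tcp_pos': array([226.37578556, 609.0309008 , 403.72630081]), 'eef_rot': array([ 1.76998923e-01,  9.84210626e-01, -9.01922573e-04, -1.09782291e-04]), 'contact_force': array([ 0.06929099, -0.30930744, -0.96888141]), 'ft_torque': array([ 0.02298866, -0.00300013, -0.01713612]), 'grasp_force': 0.0, 'opening': 85.17541184914637}
top [[0.01, 0.99, -0.12, 391.89], [-1.0, 0.01, -0.0, -182.37], [-0.0, 0.12, 0.99, 1488.19]]
leaf_thin [([543.9, -205.1, 68.6], 0.71)]
leaf_mid [([536.6, -115.7, 66.2], 0.57)]
leaf_thick [([552.8, -283.6, 70.8], 0.36)]
slot0 [([544.0, -197.1, 64.3], 0.87), ([540.4, -115.1, 69.2], 0.8)]
slot1 [([544.0, -197.1, 64.3], 0.87), ([540.4, -115.1, 69.2], 0.8)]
slot2 [([544.0, -197.1, 64.3], 
[... 198 characters left out ...]
7.3, -1.2], 0.56)]
spanner [([397.1, -519.4, -0.1], 0.79)]
scene [[-0.66, -0.53, 0.53, 1126.81], [0.75, -0.48, 0.45, 302.56], [0.02, 0.7, 0.71, 786.53]]
leaf_thin [([544.9, -201.0, 72.8], 0.53)]
leaf_mid [([535.5, -115.3, 70.2], 0.8)]
leaf_thick [([551.7, -283.2, 68.0], 0.54)]
slot0 [([545.6, -198.3, 68.3], 0.91), ([540.4, -114.5, 70.7], 0.7)]
slot1 [([545.6, -198.3, 68.3], 0.91), ([540.4, -114.5, 70.7], 0.7)]
slot2 [([545.6, -198.3, 68.3], 0.91), ([540.4, -114.5, 70.7], 0.7)]
rack [([545.7, -198.3, 3.2], 0.68)]
board [([489.2, 113.9, 3.3], 0.76)]
gap_top [([488.7, 115.5, 84.0], 0.55)]
bolt_jar [([708.7, 6.3, -0.2], 0.78), ([492.1, 110.4, 81.1], 0.29)]
spanner [([400.1, -521.5, -2.7], 0.47)]
```

View pics/top0.png

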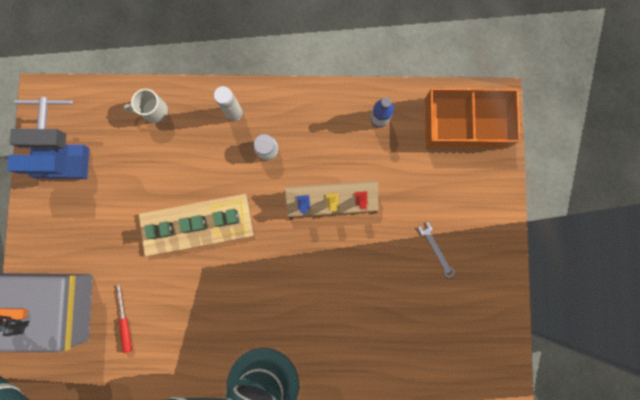

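View pics/scene0.png

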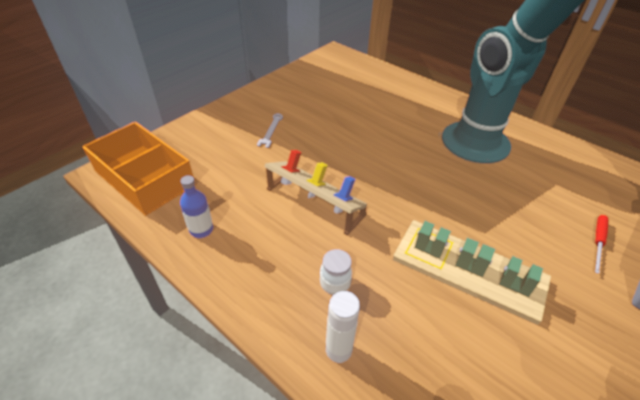

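The top view shows the rack at (333,201) with blue, yellow and red leaves from left to right. The board runs from (240,215), the yellow bay end, to (150,232), and the jar is at (266,147). The network positions agree between the two cameras. Next I'll measure the yaws and write a move planner.

```bash
cat >> h.py <<'E'
DOWN=R.from_quat([0,1,0,0])  # tool x=-X, y=+Y, z=-Z
def tool_rot(yaw,tilt=0):   # tilt: leaf z = (-sin,0,cos) in frame with that yaw
    return R.from_euler('z',yaw)*R.from_euler('y',-tilt)*DOWN
def plan(pos,rot,p0=None,r0=None,vmax=.95,wmax=.8):
    s=arm.get_state(); p0=s["tcp_pos"] if p0 is None else np.array(p0,float); r0=R.from_quat(s["eef_rot"]) if r0 is None else r0
    w=(r0.inv()*rot).as_rotvec(); d=np.array(pos,float)-p0
    n=int(max(1,np.ceil(np.linalg.norm(d)/25/vmax),np.ceil(np.linalg.norm(w)/.1/wmax)))
    M=sum((r0*R.from_rotvec(w*k/n)).as_matrix() for k in range(n))
    v=np.round(np.linalg.solve(M,d)/25,2); wr=np.round(w/n/.1,2)
    p,r=p0.copy(),r0
    for k in range(n): p=p+r.apply(v*25); r=r*R.from_rotvec(wr*.1)
    f=np.round(np.r_[r.inv().apply(pos-p)/25,(r.inv()*rot).as_rotvec()/.1],2)
    print(f"{n} rows of",[*v.tolist(),*wr.tolist()],"then",f.tolist(),"from",np.round(p0,1),"to",np.round(pos,1))
    return np.array(pos,float),rot
E
python3 - <<'E'
from h import *
p=vision.capture("wrist");s=arm.get_state()
T=np.eye(4);T[:3,:3]=R.from_quat(s["eef_rot"]).as_matrix();T[:3,3]=s["tcp_pos"]
print("cam in tool",np.round(np.linalg.inv(T)@np.linalg.inv(p["extrinsics"]),3).tolist(),p["fx"],p["cx"],p["cy"])
p=vision.capture("top")
for t,lo,hi in [("board",14,24),("rack",40,110)]:
    m=outline_of(p,t)[0]["pixels"]
    W=world(p,m);W=W[(W[:,2]>lo)&(W[:,2]<hi)]
    (c,sz,a)=cv2.minAreaRect(W[:,:2].astype(np.float32));print(t,len(W),np.round(c,1),np.round(sz,1),round(a,1))
# transit: above gap for look
yawb=.165
plan([430,110,404],tool_rot(yawb))
E
```

```text
cam in tool [[-0.0, 0.956, 0.293, 74.54], [1.0, 0.0, -0.0, -0.647], [-0.0, 0.293, -0.956, 31.276], [0.0, 0.0, 0.0, 1.0]] 329.66491139103783 321.6027965987943 193.5183388265395
board 3019 [473.  210.9] [130.7 331.4] 11.4Traceback (most recent call last):
  File "<stdin>", line 7, in <module>
IndexError: list index out of range
```

Run:
```python
from h import *
plan([478,114,380],tool_rot(.199))
```

```text
24 rows of [-0.5, -0.79, 0.04, 0.0, -0.0, -0.23] then [0.04, -0.08, 0.03, 0.0, -0.0, -0.03] from [226.4 609.3 404.7] to [478 114 380]
```

Call:
jog_arm(series=[[1,-0.5,-0.79,0.04,0,0,-0.23],[1,-0.5,-0.79,0.04,0,0,-0.23],[1,-0.5,-0.79,0.04,0,0,-0.23],[1,-0.5,-0.79,0.04,0,0,-0.23],[1,-0.5,-0.79,0.04,0,0,-0.23],[1,-0.5,-0.79,0.04,0,0,-0.23],[1,-0.5,-0.79,0.04,0,0,-0.23],[1,-0.5,-0.79,0.04,0,0,-0.23],[1,-0.5,-0.79,0.04,0,0,-0.23],[1,-0.5,-0.79,0.04,0,0,-0.23],[1,-0.5,-0.79,0.04,0,0,-0.23],[1,-0.5,-0.79,0.04,0,0,-0.23]])

```text
t: 2.6
tcp_pos: [318.6, 344.3, 392.9]
eef_rot: [0.039, 0.999, 0.0, 0.0]
contact_force: [0.3, 0.8, -0.4]
opening: 85.3
grasp_force: 0.0
```

Call:
jog_arm(series=[[1,-0.5,-0.79,0.04,0,0,-0.23],[1,-0.5,-0.79,0.04,0,0,-0.23],[1,-0.5,-0.79,0.04,0,0,-0.23],[1,-0.5,-0.79,0.04,0,0,-0.23],[1,-0.5,-0.79,0.04,0,0,-0.23],[1,-0.5,-0.79,0.04,0,0,-0.23],[1,-0.5,-0.79,0.04,0,0,-0.23],[1,-0.5,-0.79,0.04,0,0,-0.23],[1,-0.5,-0.79,0.04,0,0,-0.23],[1,-0.5,-0.79,0.04,0,0,-0.23],[1,-0.5,-0.79,0.04,0,0,-0.23],[1,-0.5,-0.79,0.04,0,0,-0.23],[1,0.04,-0.08,0.03,0,0,-0.03],[1,0,0,0,0,0,0],[1,0,0,0,0,0,0],[1,0,0,0,0,0,0]])

```text
t: 4.2
tcp_pos: [477.6, 115.0, 380.0]
eef_rot: [-0.1, 0.995, 0.0, -0.0]
contact_force: [0.0, -0.6, 0.2]
opening: 85.4
grasp_force: 0.0
```

Run:
```python
from h import *
s=arm.get_state();print(s["t"],s["tcp_pos"],s["eef_rot"],tool_rot(.199).as_quat())
p=vision.capture("wrist");cv2.imwrite("pics/w1.png",p["image"]);np.savez("w1.npz",**{k:p[k] for k in["image","depth","fx","fy","cx","cy","extrinsics"]})
print(best(mark_of(p,"gap_top")))
H=world(p,p["depth"]>0)
for lo,hi in[(13,23),(72,88)]:
    W=H[(H[:,2]>lo)&(H[:,2]<hi)]
    W=W[(abs(W[:,0]-490)<75)&(abs(W[:,1]-114)<60)] if lo>50 else W
    print(lo,len(W),np.median(W[:,2]),cv2.minAreaRect(W[:,:2].astype(np.float32)))
plan([525,-195,380],tool_rot(.095))
```

```text
4.2 [477.62091213 114.96766768 380.0394947 ] [-1.00204390e-01  9.94966848e-01  2.28161632e-04 -2.35964632e-06] [-0.0993359   0.99505396  0.          0.        ]
[]
13 25666 17.619312137143027 ((539.1372680664062, 236.6253204345703), (307.1710205078125, 626.5869750976562), 4.79412841796875)
72 2723 79.43902353254634 ((489.90045166015625, 114.29563903808594), (40.885196685791016, 64.14579010009766), 11.27235221862793)
14 rows of [0.0, -0.9, 0.0, 0.0, 0.0, 0.08] then [-0.03, 0.06, -0.0, 0.0, 0.0, -0.06] from [477.8 114.8 380.1] to [ 525 -195  380]
```

View pics/w1.png

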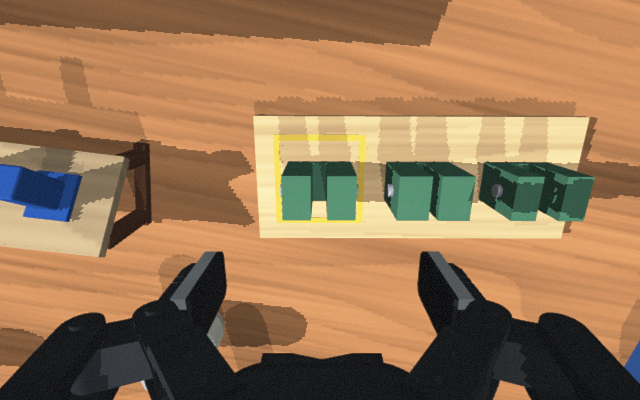

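The wrist view shows the bay bracket's cheeks at columns 282–312 and 327–356. The 15 px gap works out to about 13 mm. The bracket top fits a 41×64 rectangle centred at (489.9, 114.3), z 79.4, yaw 0.197, which matches the given sizes. Next I'll look at the rack.

Call:
jog_arm(series=[[1,0,-0.9,0,0,0,0.08],[1,0,-0.9,0,0,0,0.08],[1,0,-0.9,0,0,0,0.08],[1,0,-0.9,0,0,0,0.08],[1,0,-0.9,0,0,0,0.08],[1,0,-0.9,0,0,0,0.08],[1,0,-0.9,0,0,0,0.08],[1,0,-0.9,0,0,0,0.08],[1,0,-0.9,0,0,0,0.08],[1,0,-0.9,0,0,0,0.08],[1,0,-0.9,0,0,0,0.08],[1,0,-0.9,0,0,0,0.08],[1,0,-0.9,0,0,0,0.08],[1,0,-0.9,0,0,0,0.08],[1,0,0,0,0,0,0],[1,0,0,0,0,0,0],[1,0,0,0,0,0,0]])

```text
t: 6.0
tcp_pos: [524.4, -196.0, 379.8]
eef_rot: [-0.044, 0.999, 0.0, -0.0]
contact_force: [-1.3, 1.2, -0.2]
opening: 85.8
grasp_force: 0.0
```

Run:
```python
from h import *
p=vision.capture("wrist");cv2.imwrite("pics/w2.png",p["image"]);np.savez("w2.npz",**{k:p[k] for k in["image","depth","fx","fy","cx","cy","extrinsics"]})
for t in ["leaf_thin","leaf_mid","leaf_thick","rack"]:
    print(t,best(mark_of(p,t)))
    o=outline_of(p,t)
    if o:
        W=world(p,o[0]["pixels"]); print(len(W),np.round(np.median(W,0),1))
# plate plane: points fit with normal prior
H=world(p,p["depth"]>0)
for yaw in [.095]:
    n=R.from_euler('z',yaw).apply([-.5,0,.866]); ex=R.from_euler('z',yaw).apply([.866,0,.5]);ey=R.from_euler('z',yaw).apply([0,1,0])
    O=np.array([545,-199,70.]);D=H-O
    m=(abs(D@n)<4)&(abs(D@ex)<60)&(abs(D@ey)<150)
    A=H[m];c=A.mean(0);u,s,vt=np.linalg.svd(A-c,full_matrices=False);nn=vt[2]*np.sign(vt[2][2]);print(m.sum(),"normal",nn,"yaw",np.arctan2(-nn[1],-nn[0]),"h at O",((c-O)@nn)/nn[2])
    D=A-O;uv=np.c_[D@ex,D@ey].astype(np.float32);print("rect(slope,y) about O",cv2.minAreaRect(uv), np.percentile(uv,[.5,99.5],axis=0))
# grips: by colour, points well above plate
img=p["image"].astype(int)
v,u=np.nonzero(p["depth"]>0);bgr=img[v,u];D=H-O
h=D@n
for name,k in [("thin",(bgr[:,2]>130)&(bgr[:,1]>110)&(bgr[:,0]<90)),("mid",(bgr[:,0]>bgr[:,2]+60)),("thick",(bgr[:,2]>120)&(bgr[:,1]<60))]:
    q=k&(h>2)&(h<60)&(abs(D@ex)<40)&(abs(D@ey)<140)
    t=q&(h>46)
    print(name,q.sum(),"top face rect (slope,y)",t.sum(),cv2.minAreaRect(np.c_[D@ex,D@ey][t].astype(np.float32)) if t.sum()>10 else None,"hmax",np.percentile(h[q],98))
```

```text
leaf_thin [([543.6, -200.4, 65.8], 0.72)]
2102 [ 531.3 -201.    95.6]
leaf_mid [([538.0, -110.5, 67.8], 0.63)]
2406 [ 524.5 -123.7   96.5]
leaf_thick [([546.8, -283.2, 67.3], 0.9)]
2597 [ 535.7 -279.6   96. ]
rack [([547.7, -200.0, -1.2], 0.74), ([539.4, -113.2, 69.5], 0.55)]
23099 [ 551.7 -199.7   73.2]
24438 normal [-0.498583   -0.03979449  0.86592805] yaw 0.07964634049279425 h at O -0.7739315728514491
rect(slope,y) about O ((0.2800865173339844, -1.4852752685546875), (271.08245849609375, 92.62969207763672), 89.04217529296875) [[ -45.79135265 -135.29443962]
 [  46.77897442  132.39148643]]
thin 1247 top face rect (slope,y) 483 ((-0.8720855712890625, -1.1121320724487305), (19.4871826171875, 25.89094352722168), 89.58130645751953) hmax 53.156238189618094
mid 2334 top face rect (slope,y) 933 ((0.7401933670043945, 83.5639419555664), (19.687973022460938, 25.224655151367188), 89.31065368652344) hmax 52.26739789916348
thick 1814 top face rect (slope,y) 824 ((-2.1949243545532227, -85.1082534790039), (18.382099151611328, 25.40987777709961), 88.3553695678711) hmax 53.914302316670565
```

View pics/w2.png

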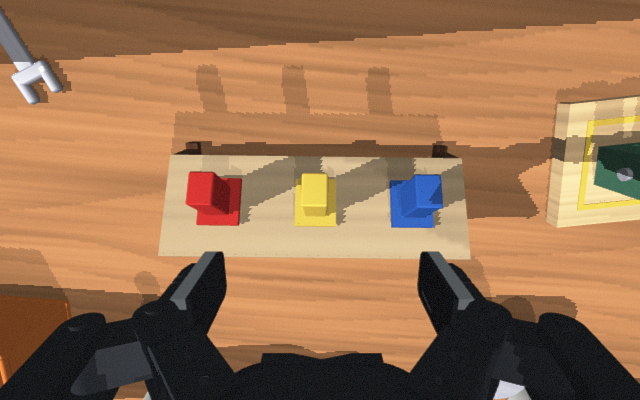

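The rack view shows red at (205,200), yellow at (315,195) and blue at (425,200), all hanging flat. The plate fits 271×93 mm centred at (545.4, -200.5, 69.5), with a 30° slope and yaw 0.08. The thin leaf's origin is about (544.3, -200.2, 69).

```bash
cat >> h.py <<'E'
YR,YB=.08,.197
N=R.from_euler('z',YR).apply([-.5,0,.866]); EX=R.from_euler('z',YR).apply([.866,0,.5]); EY=R.from_euler('z',YR).apply([0,1,0])
RR=tool_rot(YR,np.pi/6); RB=tool_rot(YB)
S=np.array([545.4,-200.5,69.3]); G=np.array([489.9,114.3,80.]); HG=187.
E
python3 - <<'E'
from h import *
L=np.array([544.3,-200.2,69])
a=plan(L+N*(HG+65),RR)
plan(L+N*HG,RR,*a)
E
```

```text
7 rows of [0.72, -0.02, 0.39, 0.0, -0.75, 0.01] then [-0.02, -0.02, -0.03, 0.02, 0.02, -0.0] from [ 524.3 -197.3  380. ] to [ 418.7 -210.3  287.2]
3 rows of [-0.0, -0.0, 0.87, 0.0, 0.0, 0.0] then [-0.0, -0.0, -0.01, 0.0, 0.0, 0.0] from [ 418.7 -210.3  287.2] to [ 451.1 -207.7  230.9]
```

Call:
jog_arm(series=[[1,0.72,-0.02,0.39,0,-0.75,0.01],[1,0.72,-0.02,0.39,0,-0.75,0.01],[1,0.72,-0.02,0.39,0,-0.75,0.01],[1,0.72,-0.02,0.39,0,-0.75,0.01],[1,0.72,-0.02,0.39,0,-0.75,0.01],[1,0.72,-0.02,0.39,0,-0.75,0.01],[1,0.72,-0.02,0.39,0,-0.75,0.01],[1,0,0,0,0,0,0],[1,0,0,0,0,0,0],[1,0,0,0,0,0,0]])

```text
t: 7.45
tcp_pos: [427.0, -209.6, 294.1]
eef_rot: [-0.041, 0.971, 0.011, 0.235]
contact_force: [-0.2, -0.4, -0.3]
opening: 85.5
grasp_force: 0.0
```

Run:
```python
from h import *
L=np.array([544.3,-200.2,69])
plan(L+N*HG,RR); print(arm.get_state()["qpos"])
p=vision.capture("wrist");H=world(p,p["depth"]>0)
v,u=np.nonzero(p["depth"]>0);b=p["image"].astype(int)[v,u];D=H-S;h=D@N
q=(b[:,2]>120)&(b[:,1]>100)&(b[:,0]<90)&(h>46)&(h<60)&(abs(D@EX)<40)&(abs(D@EY)<40)
print(q.sum(),cv2.minAreaRect(np.c_[D@EX,D@EY][q].astype(np.float32)),np.median(h[q]))
print("plate h",np.median(h[(abs(h)<5)&(abs(D@EX)<40)&(abs(abs(D@EY)-42)<15)]))
```

```text
3 rows of [0.11, -0.0, 0.89, 0.01, -0.16, 0.01] then [0.01, -0.01, 0.01, 0.0, -0.01, -0.0] from [ 427.  -209.6  294.1] to [ 451.1 -207.7  230.9]
[ 0.54672137  0.29523063 -0.10344786  2.23153503 -0.80609638  0.28932963
  2.84987111]
200 ((-6.136867046356201, 5.686229705810547), (30.1253662109375, 15.310007095336914), 38.208805084228516) 52.05726847463879
plate h -0.18140778803337576
```

Call:
jog_arm(series=[[1,0.11,0,0.89,0.01,-0.16,0.01],[1,0.11,0,0.4,0.01,-0.16,0.01],[1,0,0,0,0,0,0],[1,0,0,0,0,0,0]])

```text
t: 7.9
tcp_pos: [436.6, -208.0, 262.3]
eef_rot: [-0.04, 0.967, 0.011, 0.25]
contact_force: [-0.2, 0.4, 0.3]
opening: 85.8
grasp_force: 0.0
```

Run:
```python
from h import *
L=np.array([544.3,-200.2,69])
plan(L+N*HG,RR); s=arm.get_state();print(s["qpos"],s["dq"])
```

```text
2 rows of [0.05, -0.02, 0.69, 0.01, -0.09, 0.01] then [0.01, 0.0, -0.0, 0.01, -0.01, -0.01] from [ 436.6 -208.   262.3] to [ 451.1 -207.7  230.9]
[ 0.75990712  0.39715779 -0.36103342  2.22463479 -0.83741311  0.15499286
  2.91401272] [-0.01188636 -0.01992792  0.01617074 -0.00058414 -0.00225395 -0.00232547
  0.00243374]
```

Full 30° tilt runs joints 6 and 7 into their limits. The pads don't care about rotation about their closing axis, so I'll grip with about 15° of tool tilt and lean the tool the other way at the gap.

```bash
cat >> h.py <<'E'
DEL=.2536
def tcp(L,yaw,leaf_tilt,h=33,delta=DEL):
    f=R.from_euler('z',yaw); z=lambda t:f.apply([-np.sin(t),0,np.cos(t)])
    t=leaf_tilt-delta
    return np.array(L)+h*z(leaf_tilt)+155*z(t), tool_rot(yaw,t)
TR=np.pi/6
E
python3 - <<'E'
from h import *
L=np.array([544.3,-200.2,69])
a=plan(*tcp(L+N*40,YR,TR))
a=plan(*tcp(L,YR,TR),*a)
E
```

```text
3 rows of [-0.47, -0.01, -0.07, 0.01, 0.78, 0.01] then [-0.01, -0.0, 0.0, -0.0, 0.01, -0.01] from [ 436.6 -208.   262.3] to [ 466.7 -206.4  281.6]
2 rows of [-0.2, -0.0, 0.77, 0.0, 0.0, 0.0] then [-0.0, -0.0, 0.01, 0.0, 0.0, 0.0] from [ 466.7 -206.4  281.6] to [ 486.6 -204.8  247. ]
```

Call:
jog_arm(series=[[1,-0.47,-0.01,-0.07,0.01,0.78,0.01],[1,-0.47,-0.01,-0.07,0.01,0.78,0.01],[1,-0.47,-0.01,-0.07,0.01,0.78,0.01],[1,0,0,0,0,0,0],[1,0,0,0,0,0,0]])

```text
t: 8.4
tcp_pos: [462.4, -205.1, 277.9]
eef_rot: [-0.042, 0.987, 0.008, 0.153]
contact_force: [-0.3, -0.1, 0.5]
opening: 85.5
grasp_force: 0.0
```

Run:
```python
from h import *
L=np.array([544.3,-200.2,69])
plan(*tcp(L,YR,TR)); s=arm.get_state();print(s["qpos"])
```

```text
2 rows of [-0.28, -0.04, 0.73, 0.02, 0.19, 0.02] then [-0.0, 0.01, 0.01, -0.0, -0.0, -0.0] from [ 462.4 -205.1  277.9] to [ 486.6 -204.8  247. ]
[ 0.26310342  0.36832219  0.14991949  2.14529864 -0.51860625  0.40515927
  2.50681666]
```

Call:
jog_arm(series=[[1,-0.28,-0.04,0.73,0.02,0.19,0.02],[1,-0.28,-0.04,0.73,0.02,0.19,0.02],[1,0,0,0,0,0,0],[1,0,0,0,0,0,0],[1,0,0,0,0,0,0]])

```text
t: 8.9
tcp_pos: [484.7, -207.6, 246.8]
eef_rot: [-0.037, 0.99, 0.006, 0.134]
contact_force: [0.3, -0.2, -0.1]
opening: 85.6
grasp_force: 0.0
```

Run:
```python
from h import *
L=np.array([544.3,-200.2,69])
plan(*tcp(L,YR,TR))
```

```text
1 rows of [-0.08, 0.1, 0.01, -0.0, -0.02, -0.06] then [-0.0, 0.0, 0.0, -0.0, 0.0, -0.0] from [ 484.7 -207.6  246.8] to [ 486.6 -204.8  247. ]
```

Call:
jog_arm(series=[[1,-0.08,0.1,0.01,0,-0.02,-0.06],[-1,0,0,0,0,0,0],[-1,0,0,0,0,0,0],[-1,0,0,0,0,0,0],[-1,0,0,0,0,0,0],[-1,0,0,0,0,0,0],[-1,0,0,0,0,0,0],[-1,0,0,0,0,0,0]], grip_force=80)

```text
t: 9.7
tcp_pos: [487.5, -204.2, 246.8]
eef_rot: [-0.04, 0.99, 0.005, 0.134]
contact_force: [-2.7, 0.1, 4.4]
opening: 19.1
grasp_force: 78.2
```

Run:
```python
from h import *
s=arm.get_state();p0=s["tcp_pos"];r0=R.from_quat(s["eef_rot"])
np.savez("g1.npz",p=p0,q=s["eef_rot"])
print(p0,r0.inv()*tcp([0,0,0],YR,TR)[1]==0, (r0.inv()*tcp([0,0,0],YR,TR)[1]).as_rotvec(),s["contact_force"])
a=plan(p0+N*60,r0)
# gap hover: origin 60 above gap top
plan(*tcp(G+[0,0,60],YB,0),*a)
```

```text
[ 487.50862211 -204.23419532  246.82199694] False [-0.00024112 -0.00049176  0.00166902] [-2.68162491  0.14584458  4.42556547]
3 rows of [0.2, 0.0, -0.77, 0.0, 0.0, 0.0] then [0.0, 0.0, -0.01, 0.0, 0.0, 0.0] from [ 487.5 -204.2  246.8] to [ 457.6 -206.6  298.8]
15 rows of [-0.31, 0.84, -0.06, -0.0, 0.35, -0.08] then [-0.0, 0.03, -0.05, -0.02, -0.03, 0.03] from [ 457.6 -206.6  298.8] to [528.  121.9 323. ]
```

Run:
```python
from h import *
g=np.load("g1.npz");r0=R.from_quat(g["q"])
plan(g["p"]+N*60+[0,0,55],r0,g["p"]+N*60,r0)
a=(g["p"]+N*60+[0,0,55],r0)
a=plan(*tcp(G+[0,0,80],YB,0),*a)
```

```text
3 rows of [-0.2, -0.0, -0.71, 0.0, 0.0, 0.0] then [0.01, -0.0, 0.01, 0.0, 0.0, 0.0] from [ 457.6 -206.6  298.8] to [ 457.6 -206.6  353.8]
15 rows of [-0.31, 0.84, 0.03, -0.0, 0.35, -0.08] then [0.01, 0.05, 0.02, -0.02, -0.03, 0.03] from [ 457.6 -206.6  353.8] to [528.  121.9 343. ]
```

Call:
jog_arm(series=[[-1,0.2,0,-0.77,0,0,0],[-1,0.2,0,-0.77,0,0,0],[-1,0.2,0,-0.77,0,0,0],[-1,-0.2,0,-0.71,0,0,0],[-1,-0.2,0,-0.71,0,0,0],[-1,-0.2,0,-0.71,0,0,0],[-1,0,0,0,0,0,0]])

```text
t: 10.4
tcp_pos: [458.8, -206.8, 355.5]
eef_rot: [-0.041, 0.99, 0.004, 0.136]
contact_force: [0.8, -0.3, -1.3]
opening: 19.0
grasp_force: 78.1
```

Call:
jog_arm(series=[[-1,-0.31,0.84,0.03,0,0.35,-0.08],[-1,-0.31,0.84,0.03,0,0.35,-0.08],[-1,-0.31,0.84,0.03,0,0.35,-0.08],[-1,-0.31,0.84,0.03,0,0.35,-0.08],[-1,-0.31,0.84,0.03,0,0.35,-0.08],[-1,-0.31,0.84,0.03,0,0.35,-0.08],[-1,-0.31,0.84,0.03,0,0.35,-0.08],[-1,-0.31,0.84,0.03,0,0.35,-0.08],[-1,-0.31,0.84,0.03,0,0.35,-0.08],[-1,-0.31,0.84,0.03,0,0.35,-0.08],[-1,-0.31,0.84,0.03,0,0.35,-0.08],[-1,-0.31,0.84,0.03,0,0.35,-0.08],[-1,-0.31,0.84,0.03,0,0.35,-0.08],[-1,-0.31,0.84,0.03,0,0.35,-0.08],[-1,-0.31,0.84,0.03,0,0.35,-0.08],[-1,0,0,0,0,0,0],[-1,0,0,0,0,0,0],[-1,0,0,0,0,0,0]])

```text
t: 12.2
tcp_pos: [529.0, 119.9, 342.6]
eef_rot: [-0.098, 0.987, -0.014, -0.128]
contact_force: [0.7, 0.1, -1.5]
opening: 19.3
grasp_force: 78.2
```

Run:
```python
from h import *
s=arm.get_state();print(s["t"],s["qpos"],s["opening"],s["contact_force"])
p=vision.capture("wrist");cv2.imwrite("pics/w3.png",p["image"])
a=plan(*tcp(G+[0,0,60],YB,0))
plan(*tcp(G+[0,0,30],YB,0),*a)
```

```text
12.2 [-0.42429597  0.42384444  0.18353325  1.85210585 -0.09437874  1.13161529
  1.57379033] 19.251296494428047 [ 0.72816464  0.06898819 -1.48289582]
1 rows of [-0.18, 0.09, 0.77, -0.02, -0.03, 0.01] then [0.0, 0.0, 0.0, -0.0, -0.0, -0.0] from [529.1 119.7 342.9] to [528.  121.9 323. ]
2 rows of [-0.15, 0.0, 0.58, 0.0, 0.0, 0.0] then [-0.0, -0.0, 0.0, 0.0, 0.0, 0.0] from [528.  121.9 323. ] to [528.  121.9 293. ]
```

View pics/w3.png

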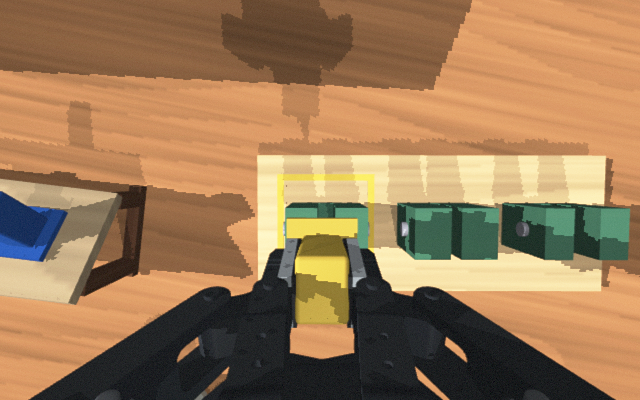

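The yellow leaf is held above the bay bracket. Its grip runs from (295,240) to (355,320), centred on the gap near column 325. Lowering.

Call:
jog_arm(series=[[-1,-0.18,0.09,0.77,-0.02,-0.03,0.01],[-1,0,0,0,0,0,0],[-1,0,0,0,0,0,0]])

```text
t: 12.55
tcp_pos: [528.1, 122.3, 323.6]
eef_rot: [-0.098, 0.987, -0.013, -0.126]
contact_force: [0.4, 0.4, -0.7]
opening: 18.9
grasp_force: 78.2
```

Run:
```python
from h import *
plan(*tcp(G+[0,0,22],YB,0),vmax=.35)
```

```text
5 rows of [-0.08, -0.0, 0.3, -0.0, -0.0, 0.0] then [0.02, -0.01, -0.0, -0.0, -0.01, 0.01] from [528.1 122.3 323.6] to [528.  121.9 285. ]
```

Call:
jog_arm(series=[[-1,-0.08,-0.01,0.3,0,0,0],[-1,-0.08,-0.01,0.3,0,0,0],[-1,-0.08,0,0.3,0,0,0],[-1,-0.08,0,0.3,0,0,0],[-1,-0.07,0,0.3,0,0,0],[-1,0,0,0,0,0,0]])

```text
t: 13.15
tcp_pos: [527.9, 122.5, 283.4]
eef_rot: [-0.098, 0.987, -0.013, -0.127]
contact_force: [0.7, -1.1, -0.3]
opening: 19.1
grasp_force: 78.2
```

Call:
jog_arm(series=[[-1,-0.04,0,0.15,0,0,0],[-1,-0.04,0,0.15,0,0,0],[-1,-0.04,0,0.15,0,0,0],[-1,0,0,0,0,0,0]])

```text
t: 13.55
tcp_pos: [528.3, 122.5, 272.7]
eef_rot: [-0.098, 0.987, -0.013, -0.126]
contact_force: [0.6, -0.0, -1.3]
opening: 19.3
grasp_force: 78.2
```

The step has entered with no contact, so the leaf is too thin. I'll seat it to the collar.

Call:
jog_arm(series=[[-1,-0.04,0,0.15,0,0,0],[-1,-0.04,0,0.15,0,0,0],[-1,-0.02,0,0.08,0,0,0],[-1,0,0,0,0,0,0]])

```text
t: 13.95
tcp_pos: [528.3, 122.5, 262.9]
eef_rot: [-0.098, 0.987, -0.013, -0.126]
contact_force: [0.8, -0.6, -0.5]
opening: 19.1
grasp_force: 78.2
```

Run:
```python
from h import *
s=arm.get_state();print(s["contact_force"])
p0,q=s["tcp_pos"],R.from_quat(s["eef_rot"]);g=np.load("g1.npz");rg=R.from_quat(g["q"])
a=plan(p0+[0,0,98],q)
up=(g["p"]+N*60+[0,0,55],rg)
a=plan(*up,*a)
a=plan(g["p"]+N*25,rg,*up)
```

```text
[ 0.77423305 -0.61760419 -0.51803141]
5 rows of [0.2, 0.0, -0.76, 0.0, 0.0, 0.0] then [-0.01, 0.0, 0.01, 0.0, 0.0, 0.0] from [528.3 122.5 262.9] to [528.3 122.5 360.9]
15 rows of [0.32, -0.84, 0.03, 0.0, -0.35, 0.08] then [-0.08, -0.03, -0.04, 0.01, 0.02, -0.02] from [528.3 122.5 360.9] to [ 457.6 -206.6  353.8]
4 rows of [0.06, 0.0, 0.87, 0.0, 0.0, 0.0] then [-0.01, 0.0, -0.0, 0.0, 0.0, 0.0] from [ 457.6 -206.6  353.8] to [ 475.  -205.2  268.5]
```

Call:
jog_arm(series=[[-1,-0.02,0,0.07,0,0,0],[-1,0,0,0,0,0,0]])

```text
t: 14.15
tcp_pos: [528.6, 122.5, 262.6]
eef_rot: [-0.098, 0.987, -0.012, -0.126]
contact_force: [-1.4, -0.8, 7.1]
opening: 19.3
grasp_force: 79.2
```

The collar rests on the bracket with 7 N up, so the thin leaf is too thin. It goes back to window 1.

Call:
jog_arm(series=[[-1,0.2,0,-0.77,0,0,0],[-1,0.2,0,-0.77,0,0,0],[-1,0.2,0,-0.77,0,0,0],[-1,0.2,0,-0.77,0,0,0],[-1,0.2,0,-0.77,0,0,0]])

```text
t: 14.65
tcp_pos: [528.4, 122.5, 361.9]
eef_rot: [-0.098, 0.987, -0.012, -0.126]
contact_force: [-0.4, -0.3, -0.8]
opening: 19.2
grasp_force: 78.2
```

Call:
jog_arm(series=[[-1,0.32,-0.84,0.03,0,-0.35,0.08],[-1,0.32,-0.84,0.03,0,-0.35,0.08],[-1,0.32,-0.84,0.03,0,-0.35,0.08],[-1,0.32,-0.84,0.03,0,-0.35,0.08],[-1,0.32,-0.84,0.03,0,-0.35,0.08],[-1,0.32,-0.84,0.03,0,-0.35,0.08],[-1,0.32,-0.84,0.03,0,-0.35,0.08],[-1,0.32,-0.84,0.03,0,-0.35,0.08],[-1,0.32,-0.84,0.03,0,-0.35,0.08],[-1,0.32,-0.84,0.03,0,-0.35,0.08],[-1,0.32,-0.84,0.03,0,-0.35,0.08],[-1,0.32,-0.84,0.03,0,-0.35,0.08],[-1,0.32,-0.84,0.03,0,-0.35,0.08],[-1,0.32,-0.84,0.03,0,-0.35,0.08],[-1,0.32,-0.84,0.03,0,-0.35,0.08],[-1,0,0,0,0,0,0],[-1,0,0,0,0,0,0]])

```text
t: 16.35
tcp_pos: [455.7, -206.3, 352.2]
eef_rot: [-0.039, 0.99, 0.006, 0.135]
contact_force: [0.0, -0.6, -0.3]
opening: 19.3
grasp_force: 78.3
```

Run:
```python
from h import *
g=np.load("g1.npz");rg=R.from_quat(g["q"])
a=plan(g["p"]+N*60,rg)
a=plan(g["p"]+N*3,rg,*a)
```

```text
3 rows of [0.17, -0.01, 0.69, 0.01, 0.01, -0.01] then [-0.01, 0.01, 0.01, -0.01, -0.01, -0.0] from [ 455.7 -206.3  352.2] to [ 457.6 -206.6  298.8]
3 rows of [-0.19, -0.0, 0.74, 0.0, 0.0, 0.0] then [-0.0, -0.0, -0.01, 0.0, 0.0, 0.0] from [ 457.6 -206.6  298.8] to [ 486.  -204.4  249.4]
```

Call:
jog_arm(series=[[-1,0.17,-0.01,0.69,0.01,0.01,-0.01],[-1,0.17,-0.01,0.69,0.01,0.01,-0.01],[-1,0.17,-0.01,0.69,0,0,-0.01],[-1,0,0,0,0,0,0],[-1,0,0,0,0,0,0]])

```text
t: 16.85
tcp_pos: [458.1, -206.0, 299.1]
eef_rot: [-0.042, 0.99, 0.005, 0.134]
contact_force: [0.8, -0.5, -0.9]
opening: 19.2
grasp_force: 78.3
```

Run:
```python
from h import *
g=np.load("g1.npz");rg=R.from_quat(g["q"])
a=plan(g["p"]+N*3,rg,vmax=.5)
```

```text
5 rows of [-0.11, -0.01, 0.44, 0.0, 0.0, 0.0] then [0.0, 0.02, 0.01, 0.0, 0.0, 0.02] from [ 458.1 -206.   299.1] to [ 486.  -204.4  249.4]
```

Call:
jog_arm(series=[[-1,-0.11,-0.01,0.44,0,0,0],[-1,-0.11,-0.01,0.44,0,0,0],[-1,-0.11,-0.01,0.44,0,0,0],[-1,-0.11,0,0.44,0,0,0],[-1,-0.11,0,0.44,0,0,0.02],[-1,0,0,0,0,0,0],[-1,0,0,0,0,0,0]])

```text
t: 17.55
tcp_pos: [485.5, -205.3, 249.2]
eef_rot: [-0.04, 0.99, 0.005, 0.134]
contact_force: [-0.3, 1.6, -0.9]
opening: 19.4
grasp_force: 78.3
```

Call:
jog_arm(series=[[-1,-0.03,0.01,0.11,0,0,0],[-1,0,0,0,0,0,0],[1,0,0,0,0,0,0],[1,0,0,0,0,0,0],[1,0,0,0,0,0,0],[1,0,0,0,0,0,0],[1,0,0,0,0,0,0],[1,0,0,0,0,0,0]])

```text
t: 18.35
tcp_pos: [487.0, -204.9, 247.2]
eef_rot: [-0.04, 0.99, 0.005, 0.135]
contact_force: [0.4, -0.1, -0.7]
opening: 85.5
grasp_force: 0.0
```

Run:
```python
from h import *
s=arm.get_state();p0,q=s["tcp_pos"],R.from_quat(s["eef_rot"])
# mid leaf from first wrist view: (slope,y) about O with yaw .095
f=R.from_euler('z',.095);O=np.array([545,-199,70.])
Lt=O+f.apply([.866,0,.5])*.74+f.apply([0,1,0])*83.56+f.apply([-.5,0,.866])*52
L=Lt-N*53; print("mid origin",L,"slot2",S+85*EY, "rel",(L-S)@np.c_[EX,EY,N])
L[:]=S+EX*((L-S)@EX)+EY*((L-S)@EY); print(L)
a=plan(p0+N*75,q)
a=plan(*tcp(L+N*75,YR,TR),*a)
a=plan(*tcp(L,YR,TR),*a)
```

```text
mid origin [ 538.24416738 -116.10453973   69.504     ] slot2 [ 538.60725101 -115.77185496   69.3       ] rel [-0.23444861 84.69739498  0.37091839]
[ 538.42905046 -116.08971745   69.18277569]
4 rows of [0.19, -0.0, -0.73, 0.0, 0.0, 0.0] then [-0.01, -0.0, 0.02, 0.0, 0.0, 0.0] from [ 487.  -204.9  247.2] to [ 449.6 -207.9  312.1]
4 rows of [-0.01, 0.84, 0.0, -0.0, 0.0, 0.0] then [0.02, 0.01, 0.0, -0.01, 0.0, 0.01] from [ 449.6 -207.9  312.1] to [ 443.4 -123.7  312.1]
4 rows of [-0.19, 0.0, 0.73, 0.0, 0.0, 0.0] then [0.01, 0.0, -0.02, 0.0, 0.0, 0.0] from [ 443.4 -123.7  312.1] to [ 480.8 -120.7  247.1]
```

Call:
jog_arm(series=[[1,0.19,0,-0.73,0,0,0],[1,0.19,0,-0.73,0,0,0],[1,0.19,0,-0.73,0,0,0],[1,0.19,0,-0.73,0,0,0],[1,-0.01,0.84,0,0,0,0],[1,-0.01,0.84,0,0,0,0],[1,-0.01,0.84,0,0,0,0],[1,-0.01,0.84,0,0,0,0],[1,0,0,0,0,0,0],[1,0,0,0,0,0,0]])

```text
t: 19.35
tcp_pos: [443.6, -124.0, 312.8]
eef_rot: [-0.04, 0.99, 0.005, 0.135]
contact_force: [0.4, 0.4, 0.7]
opening: 85.3
grasp_force: 0.0
```

Run:
```python
from h import *
p=vision.capture("top")
print(best(mark_of(p,"leaf_thin")),best(mark_of(p,"leaf_mid")))
p=vision.capture("wrist");cv2.imwrite("pics/w4.png",p["image"])
a=plan(*tcp([538.4,-116.1,69.2],YR,TR))
```

```text
[([542.8, -204.9, 70.0], 0.69), ([492.0, 114.7, 0.4], 0.64)] [([538.1, -116.0, 66.2], 0.56)]
4 rows of [-0.19, 0.01, 0.73, -0.0, 0.0, -0.0] then [0.02, 0.02, 0.0, -0.01, 0.0, -0.01] from [ 443.5 -125.   312.7] to [ 480.7 -120.7  247.2]
```

View pics/w4.png

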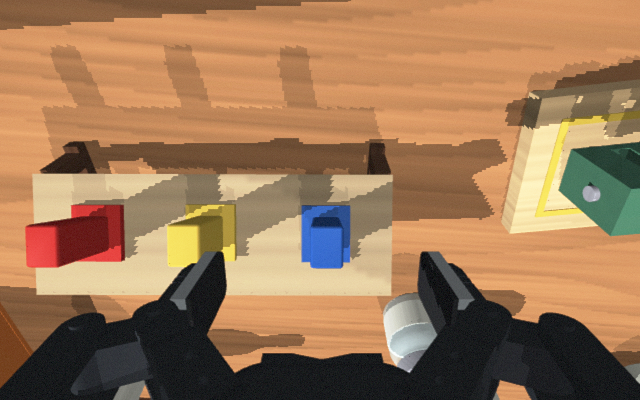

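The yellow leaf hangs flat in window 1 at (205,235). The blue leaf at (326,240) is centred between the open fingers.

Call:
jog_arm(series=[[1,-0.19,0.02,0.73,0,0,0],[1,-0.19,0.02,0.73,0,0,0],[1,-0.19,0.01,0.73,0,0,0],[1,-0.19,0.01,0.73,0,0,0],[1,0.02,0,0,0,0,0],[1,0,0,0,0,0,0]])

```text
t: 20.15
tcp_pos: [480.2, -120.3, 247.0]
eef_rot: [-0.039, 0.99, 0.005, 0.134]
contact_force: [0.3, -1.8, 0.2]
opening: 85.1
grasp_force: 0.0
```

Call:
jog_arm(series=[[-1,0,0,0,0,0,0],[-1,0,0,0,0,0,0],[-1,0,0,0,0,0,0],[-1,0,0,0,0,0,0],[-1,0,0,0,0,0,0],[-1,0,0,0,0,0,0],[-1,0,0,0,0,0,0]], grip_force=80)

```text
t: 20.85
tcp_pos: [480.5, -119.6, 247.7]
eef_rot: [-0.04, 0.99, 0.005, 0.135]
contact_force: [-2.1, 0.1, 5.5]
opening: 19.1
grasp_force: 77.9
```

Run:
```python
from h import *
s=arm.get_state();p0=s["tcp_pos"];r0=R.from_quat(s["eef_rot"]);print(s["contact_force"])
np.savez("g2.npz",p=p0,q=s["eef_rot"])
e,re=tcp([538.4,-116.1,69.2],YR,TR);print("grasp err",p0-e,(r0.inv()*re).as_rotvec())
a=plan(p0+N*60,r0)
a=plan(a[0]+[0,0,30],r0,*a)
plan(*tcp(G+[0,0,60],YB,0),*a)
```

```text
[-2.10901931  0.12510511  5.52341085]
grasp err [-0.22293296  1.13279677  0.58299065] [-0.00055279  0.0007882   0.00081662]
3 rows of [0.2, -0.0, -0.77, 0.0, 0.0, 0.0] then [0.0, -0.0, -0.01, 0.0, 0.0, 0.0] from [ 480.5 -119.6  247.7] to [ 450.6 -122.   299.7]
2 rows of [-0.16, -0.0, -0.58, 0.0, 0.0, 0.0] then [-0.0, -0.0, 0.0, 0.0, 0.0, 0.0] from [ 450.6 -122.   299.7] to [ 450.6 -122.   329.7]
11 rows of [-0.4, 0.84, 0.03, -0.0, 0.48, -0.11] then [-0.03, 0.02, 0.01, -0.02, -0.04, 0.03] from [ 450.6 -122.   329.7] to [528.  121.9 323. ]
```

Call:
jog_arm(series=[[-1,0.2,0,-0.77,0,0,0],[-1,0.2,0,-0.77,0,0,0],[-1,0.2,0,-0.77,0,0,0],[-1,-0.16,0,-0.58,0,0,0],[-1,-0.16,0,-0.58,0,0,0],[-1,-0.4,0.84,0.03,0,0.48,-0.11],[-1,-0.4,0.84,0.03,0,0.48,-0.11],[-1,-0.4,0.84,0.03,0,0.48,-0.11],[-1,-0.4,0.84,0.03,0,0.48,-0.11],[-1,-0.4,0.84,0.03,0,0.48,-0.11],[-1,-0.4,0.84,0.03,0,0.48,-0.11],[-1,-0.4,0.84,0.03,0,0.48,-0.11],[-1,-0.4,0.84,0.03,0,0.48,-0.11],[-1,-0.4,0.84,0.03,0,0.48,-0.11],[-1,-0.4,0.84,0.03,0,0.48,-0.11],[-1,-0.4,0.84,0.03,0,0.48,-0.11],[-1,0,0,0,0,0,0],[-1,0,0,0,0,0,0],[-1,0,0,0,0,0,0]])

```text
t: 22.75
tcp_pos: [527.4, 120.3, 322.5]
eef_rot: [-0.098, 0.987, -0.014, -0.128]
contact_force: [-1.0, -0.2, -0.3]
opening: 18.7
grasp_force: 78.3
```

Run:
```python
from h import *
t,r=tcp(G,YB,0); print(t)
plan([528.2,122.4,t[2]+55],r)
```

```text
[528.03585192 121.91148321 263.04240108]
1 rows of [-0.09, 0.08, 0.16, -0.03, -0.05, 0.01] then [-0.0, -0.0, 0.0, 0.0, 0.0, 0.0] from [527.4 120.3 322.5] to [528.2 122.4 318. ]
```

Call:
jog_arm(series=[[-1,-0.09,0.08,0.16,-0.03,-0.05,0.01],[-1,0,0,0,0,0,0],[-1,0,0,0,0,0,0]])

```text
t: 23.05
tcp_pos: [528.2, 123.2, 318.1]
eef_rot: [-0.098, 0.987, -0.012, -0.126]
contact_force: [-0.3, -0.8, -0.7]
opening: 19.1
grasp_force: 78.3
```

Run:
```python
from h import *
s=arm.get_state();print(s["tcp_pos"],s["contact_force"])
t,r=tcp(G,YB,0)
plan([528.2,122.4,t[2]+26],r,vmax=.25)
```

```text
[528.22429203 123.17191216 318.09286788] [-0.27151996 -0.83009829 -0.70900142]
5 rows of [-0.06, -0.01, 0.23, 0.0, -0.0, 0.0] then [0.02, 0.02, -0.02, 0.01, -0.0, 0.01] from [528.2 123.2 318.1] to [528.2 122.4 289. ]
```

Call:
jog_arm(series=[[-1,-0.06,-0.02,0.23,0,0,0],[-1,-0.06,-0.01,0.23,0,0,0],[-1,-0.06,0,0.23,0,0,0],[-1,-0.06,0,0.23,0,0,0],[-1,0,0,0,0,0,0]])

```text
t: 23.55
tcp_pos: [528.1, 122.8, 293.2]
eef_rot: [-0.098, 0.987, -0.012, -0.127]
contact_force: [-0.3, 0.3, -0.8]
opening: 19.0
grasp_force: 78.3
```

Call:
jog_arm(series=[[-1,-0.04,0,0.15,0,0,0],[-1,-0.04,0,0.15,0,0,0],[-1,-0.03,0,0.1,0,0,0],[-1,0,0,0,0,0,0]])

```text
t: 23.95
tcp_pos: [528.6, 122.9, 283.6]
eef_rot: [-0.098, 0.987, -0.012, -0.126]
contact_force: [-0.1, -0.1, -1.7]
opening: 19.2
grasp_force: 78.3
```

Call:
jog_arm(series=[[-1,-0.02,0,0.08,0,0,0],[-1,-0.01,0,0.05,0,0,0],[-1,0,0,0,0,0,0],[-1,0,0,0,0,0,0]])

```text
t: 24.35
tcp_pos: [528.8, 122.9, 281.6]
eef_rot: [-0.098, 0.987, -0.012, -0.126]
contact_force: [-0.4, 0.3, 5.4]
opening: 19.4
grasp_force: 79.5
```

The step has stopped on the bracket at about +18 mm with 5 N up, so the middle leaf is the right one. Releasing.

Call:
jog_arm(series=[[1,0,0,0,0,0,0],[1,0,0,0,0,0,0],[1,0,0,0,0,0,0],[1,0,0,0,0,0,0],[1,0,0,0,0,0,0],[1,0,0,0,0,0,0],[1,0.1,0,-0.4,0,0,0],[1,0.2,0,-0.8,0,0,0],[1,0.2,0,-0.8,0,0,0],[1,0.2,0,-0.8,0,0,0],[1,0.2,0,-0.8,0,0,0],[1,0.2,0,-0.8,0,0,0],[1,0,0,0,0,0,0],[1,0,0,0,0,0,0],[1,0,0,0,0,0,0]])

```text
t: 25.85
tcp_pos: [529.2, 122.9, 393.3]
eef_rot: [-0.098, 0.987, -0.012, -0.127]
contact_force: [-0.1, 0.4, -0.0]
opening: 85.1
grasp_force: 0.0
```

Run:
```python
from h import *
p=vision.capture("wrist");cv2.imwrite("pics/w5.png",p["image"])
H=world(p,p["depth"]>0);v,u=np.nonzero(p["depth"]>0);b=p["image"].astype(int)[v,u]
q=(b[:,0]>b[:,2]+60)&(np.linalg.norm(H[:,:2]-G[:2],axis=1)<40)&(H[:,2]>85);print(q.sum(),"top z",np.percentile(H[q,2],95),"expect",80+18+53)
t=q&(H[:,2]>np.percentile(H[q,2],95)-4);A=H[t];c=A.mean(0);nn=np.linalg.svd(A-c,full_matrices=False)[2][2];print(c,"top normal",nn)
p=vision.capture("scene");cv2.imwrite("pics/s5.png",cv2.resize(p["image"][100:340,200:600],(800,480)))
```

```text
2088 top z 151.27734302093384 expect 151
[489.83148058 114.5744502  150.33433519] top normal [-0.01579092 -0.00443427  0.99986548]
```

View pics/w5.png

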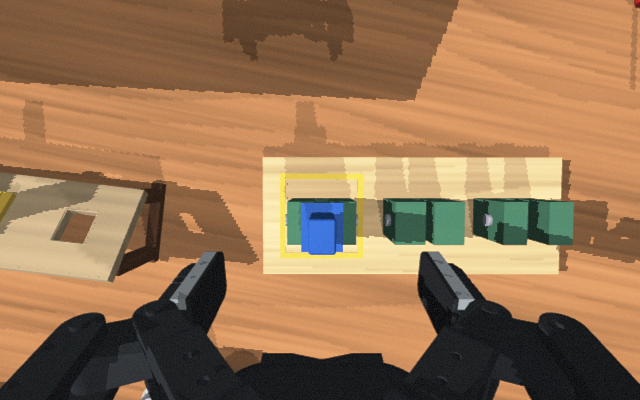

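View pics/s5.png

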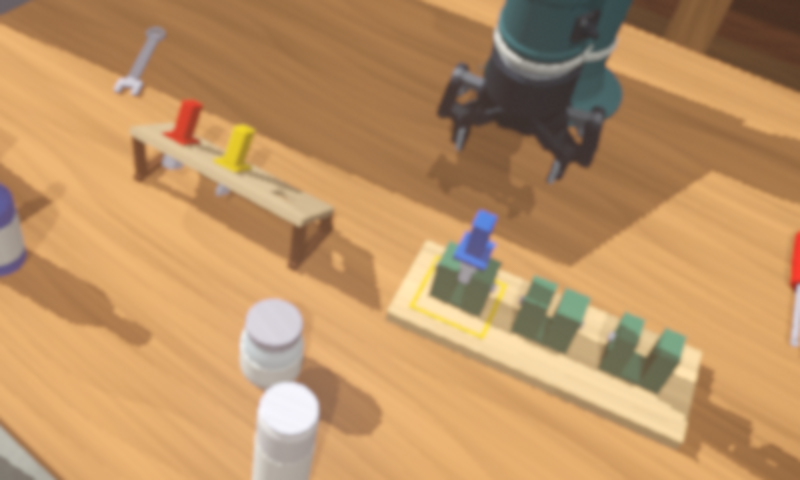

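The blue leaf stands upright on its step in the bay bracket at (478,245), with its top at z 151 as expected. Yellow and red hang in the rack, the jar and spanner are untouched, and the gripper is clear.

```bash
python3 -c "
from cell import order
print(order.job_done())"
```

```text
the job is handed in; nothing more can be done
None
```

The job is handed in: the thin leaf dropped to its collar and went back in the rack, the middle (blue) leaf stopped on its step and stands released in the bay gap, so the gap is the 14 mm one, with the thin and thick leaves hanging in the rack and the jar and spanner untouched.

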